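# Nudge the locating plate onto its two pins

## Robot

A 6-joint arm with a two-finger parallel gripper is mounted at the origin on a cart in front of the work surface, level with it; the furniture and walls round the work are solid. World frame = base frame: x ahead of the robot, y to its left, z up, the work surface at z = 0. Lengths are in m, angles in degrees, forces in N, time in s.
With the tool pointing down it reaches from about 0.35 to 0.875 m from the base axis. Payload 4.2 kg.
Tool frame: the origin (TCP) lies on the centre line of the jaws, within the pads' length; the fingertips stand 19 mm ahead of it and the grasp point (between the pads) is the TCP; z points along the fingers, y is the line along which they close (so a half turn about z gives the same grasp; the last joint's range is limited). The gripper opens to 87 mm and grips with 3 to 60 N. Pads are 19 mm wide; open, the fingers measure 117 mm over their backs; the gripper's body (75 mm by 190 mm) begins 51 mm behind the grasp point.
Start: joints at [14.817, 22.042, 0.453, 0, -68.411, -14.817], TCP at [0.625, 0, 0.242] pointing down, gripper open.
Joint ranges: [-179.83, 179.83], [-69.29, 118.12], [-61.27, 80.66], [-181.25, 117.63], [-171.15, -9.14], [-177.46, 177.46]. Speed limits (degrees/s): [159.86, 159.86, 180, 180, 180, 180].

## Interface

Orientations are given as a 3x3 rotation matrix whose columns are the frame's x, y, z axes.
In Python, from station import sense, capture, finish_job, search_frame, masks_of gives the robot as it stands.
- The arm moves only by the tool drive_tool, never from a script. Its argument "rows" is a list of rows, each a list of 7 numbers: the opening in per cent of the stroke, from 0 (shut) to 100 (fully open), then the shift along the world's x, y, z in mm, then the turn, a rotation vector about the world's x, y, z in rad. In form: [[fingers, dx, dy, dz, wx, wy, wz], ...]. A call has 1 to 5 rows; each row shifts and turns the commanded pose from where the row before left it; what a row does not reach is not made up. A row lasts 1/12 s, in which the tool goes at most 41.7 mm and 7.16 degrees, less where a joint would pass 70% of its speed; a pose out of reach is approached as far as the arm can. A call is refused whole if a number of a shift passes 41.7 or a number of a turn 0.125, either way. A call with a gripper value outside its range is refused whole. The fingers move at their own pace and stop on an object; the grip force is fixed at half the most. Time passes only in rows, so rows that do not move let the fingers close. It gives the time, the measured TCP pose, the force, the opening and the grip force at its end, in the units of the state.
- sense(): the state, without advancing time (a new reading comes with each control period).
- capture(name): name is "scene" or "side" or "wrist"; returns a dict with "frame" (420x560x3 uint8, red, green, blue), "z_map" (420x560 float32, m along the optical axis (not along the pixel's ray), 0 where there is no reading), "fx", "fy", "cx", "cy" (pixels), "R" (3x3) and "t" (3): a world point X has camera coordinates R X + t; the wrist camera has in their place "T_tool_cam" (4x4, takes a point from camera to tool coordinates, whose origin is the TCP and whose axes are the flange's). Camera axes: x right, y down, z forward; pixel columns grow to the right and rows downward; lengths in m; the calibration is good to about 2 mm. A picture is of the moment at which its call begins: read the wrist's pose just before it.
- finish_job(): hands the job in; it is judged then, once.
Trained networks look in a picture, given as the dict that the camera call returned (one of the last four; its "shot" number tells which), for a name from the list of things; names that differ only in an ending like _2 or _b are one class to them, and where a whole thing is asked for, a point or a joint stands for the part that bears it (a point fixed in the world has none). Each returns a list of dicts, best first, with "p" (0 to 1); they miss things now and then, are a little off and sometimes report something else, mostly with a low value. They report only what shows in the picture. A call takes as long as a camera call. They do not tell look-alikes from the thing itself.
- search_frame(label, picture): "xy" ([column, row] in pixels, amid what is visible of it).
- masks_of(label, picture): "region" (420x560 bool, what is visible of it) and "xy" ([column, row] in pixels, amid what is visible of it).
The state is a dict: "time_s": time; "joints": joint angles; "joint_velocities": joint speeds; "effort": joint torques, N m; "tcp_pos": TCP position; "ee_rot": TCP orientation; "wrist_force": force on the tool from outside, world axes, zero at the start; "moment": the same for the moment, N m; "gripper_width": opening from 0.0 (shut) to 1.0 (fully open); "gripper_force": force on a finger pad.
Only numpy, scipy, OpenCV 4.12 (cv2) and the standard library are available. Lean on these libraries where they do the work, as an engineer would, in place of code of your own. Each camera call takes 0.05 s, during which the arm holds its last target. There are 200 camera calls.

## Task

The aluminium plate is riding on top of the two brass locating pins of the fixture. Push it with the fingertips, back against the fixture's backstop and sideways along it, until both of its holes drop over the pins and it lies flat and fully seated on the fixture. Only push it: do not lift it, leave its black knob untouched, do not disturb the other things on the bench, and finish with the hand clear.

Things in the scene. Friction and masses are not known exactly. Their poses are not given: they have to be found in the camera images.
- fixture: Dark steel fixture base, fixed: 170 mm (its x) by 270 mm (its y), deck top 12 mm above the bench. Origin: centre of its underside; x points to the backstop (away from the robot, turned up to 0.42 rad), y left, z up. The backstop is a bright bar along the rear edge: front face at x = +65.5 mm, 270 mm long, top 38 mm above the bench, red marks on top in line with the pins. No side stop.
- pin0 (a point): Foot, on its axis at deck height (z = 12 mm), of the right-hand brass pin, at x = +35, y = -50 mm of the fixture. Each pin is 12 mm in diameter and stands 7 mm above the deck: 4 mm straight, then tapered to 8 mm. Axes as the fixture's.
- pin1 (a point): Foot, on its axis at deck height (z = 12 mm), of the left-hand brass pin, at x = +35, y = +50 mm of the fixture. Axes as the fixture's.
- plate: Loose bright aluminium plate, 110 mm (its x) by 150 mm (its y), 8 mm thick, about 0.38 kg. Origin: centre of its underside, near its centre of mass; x to its rear edge (backstop side), y left. It starts lying on the pin tops, front edge down on the deck (4 degrees tilt), 9 to 20 mm short of the backstop, 18 to 45 mm too far to the fixture's +y, turned up to 0.1 rad. A push of 1 to 8 N slides it.
- hole0 (a point): Centre, at the underside, of the plate's right-hand through hole (15 mm diameter), x = +25, y = -50 mm of the plate. With the plate flush against the backstop the holes are in line with the pins; slid slowly along it towards -y they drop over them and the pins stop the plate. Axes as the plate's.
- hole1 (a point): Centre, at the underside, of the plate's left-hand through hole (15 mm diameter), x = +25, y = +50 mm of the plate. Seated, the plate's origin is at x = +10, y = 0, z = +12 mm of the fixture, with 1.5 mm of play. Axes as the plate's.
- plate_knob: Black knob fixed on the plate, 24 mm diameter, 30 mm tall, standing on the plate's top 5 mm in front of its centre; to be left untouched. Origin: centre of its foot, 8 mm above the plate's underside.
- v_block_a: Dark steel V-block, 42x60x46 mm, on the bench behind the backstop; leave it. Origin: centre of its underside.
- v_block_b: Second dark steel V-block, 42x60x46 mm, behind the backstop; leave it. Origin: centre of its underside.
- bush: Bright steel bush, 35 mm diameter, 36 mm tall, standing behind the left end of the backstop; leave it. Origin: centre of its underside.
- steel_block: Ground steel block, 66x33x50 mm, on the bench at the left; leave it. Origin: centre of its underside.
- black_sleeve: Black plastic sleeve, 17 mm diameter, 85 mm long, lying on the bench at the right; leave it. Origin: its underside, middle.
- pliers: Pliers with red and yellow grips, 190 mm long, lying on the bench at the right; leave them. Origin: their underside, middle.
- gas_cup_1: Pink ceramic welding cup, 21 mm diameter, 44 mm tall, at the left; leave it. Origin: centre of its underside.
- gas_cup_2: Second pink ceramic welding cup, 21 mm diameter, 44 mm tall, at the left; leave it. Origin: centre of its underside.
There are look-alikes about, which are no part of the job. There is more than one size of the plate; the one meant has the size given above.

How it is judged (in metres and radians):
At the end, for the whole second after the job is handed in: Both holes of the plate are over their pins (within 3 mm), its underside is down on the deck (within 1.5 mm), it lies flat (within 0.015 rad) and at rest (horizontal distance between hole0 and pin0 below 0.003 m and horizontal distance between hole1 and pin1 below 0.003 m and z of plate in the frame of fixture below 0.0135 m and angle between plate's own z axis and vertical below 0.015 rad and linear speed of plate below 0.01 m/s); the robot touches nothing.
It fails at once if the plate is lifted clear of the fixture (more than 13 mm above the deck at its middle) or tipped up (z of plate in the frame of fixture above 0.025 m or angle between plate's own z axis and vertical above 0.25 rad).
It fails at once if the plate's black knob is touched (contact force between any of the arm, the fingers and plate_knob above 0.5 N).
It fails at once if another thing on the bench is moved by more than 15 mm (distance of any of v_block_a, v_block_b, bush, steel_block, black_sleeve, pliers, gas_cup_1, gas_cup_2 from where it was at the start of the episode above 0.015 m).
It also fails if it takes over 64 s, if anything falls off the work surface, if the arm or the gripper's body presses on something with over 40 N, if the wrist force passes 120 N, or if a joint passes its speed limit or range.

## Working session

There is one attempt and no reset: what is moved stays moved. The work goes in short steps, Python scripts to look and compute and a tool call to move; the robot and the scene stay as the last step left them, time stands still between calls to the robot, and variables do not carry over. Pictures are saved under pics/ and viewed, at most 10 in all, crops included, and the job is handed in when it is done.

Besides the shell and the picture viewer there is one more tool, called after "Request:" as name([rows], argument=value, ...), one row to a line, values as JSON. drive_tool: Moves the arm, as the interface text tells. Its arguments: {"type":"object","properties":{"rows":{"type":"array"}},"required":["rows"]}

```bash
mkdir -p pics && ls
cat > h.py <<'E'
import numpy as np, cv2
from station import *
def cloud(p, R=None, t=None):
    z=p["z_map"]; v,u=np.mgrid[:z.shape[0],:z.shape[1]]
    c=np.stack([(u-p["cx"])/p["fx"]*z,(v-p["cy"])/p["fy"]*z,z],-1)
    if "R" in p: w=(c-p["t"])@p["R"]
    else:
        T=p["T_tool_cam"]; w=(c@T[:3,:3].T+T[:3,3])@R.T+t
    w[z==0]=np.nan
    return w
def grab(n):
    s=sense(); p=capture(n)
    return p, cloud(p,np.array(s["ee_rot"]),np.array(s["tcp_pos"]))
def save(p,f): cv2.imwrite("pics/"+f,p["frame"][:,:,::-1])
E
python3 - <<'E'
from h import *
s=sense(); print(s)
for n in ["scene","wrist"]:
    p,w=grab(n); save(p,n+"0.png")
    for l in ["plate","fixture","plate_knob","hole0","pin0"]:
        for m in masks_of(l,p)[:3]:
            print(n,l,round(m["p"],2),np.round(m["xy"]),m["region"].sum(),np.round(np.nanmedian(w[m["region"]],0),4))
E
```

```text
pics
{'time_s': 0.0, 'joints': array([ 1.48175719e+01,  2.20893202e+01,  3.80000604e-01, -3.01761914e-02,
       -6.84102754e+01, -1.48176024e+01]), 'joint_velocities': array([-0.00916505,  0.05768969,  0.02785547, -0.00717082, -0.04574463,
       -0.03620402]), 'effort': array([ 5.69075401e-04, -3.90661991e+01,  1.87403029e+01,  4.22001421e+00,
        1.09914420e-02, -1.81494070e-04]), 'tcp_pos': array([6.24439247e-01, 3.75507991e-05, 2.40473170e-01]), 'ee_rot': array([[-1.94772527e-04, -9.99997685e-01, -2.14310907e-03],
       [-9.99999979e-01,  1.94902347e-04, -6.03673233e-05],
       [ 6.07848806e-05,  2.14309727e-03, -9.99997702e-01]]), 'wrist_force': array([-0.80665096,  0.51962161,  0.58958491]), 'moment': array([ 0.00150451,  0.04472368, -0.01038555]), 'gripper_force': 0.0, 'gripper_width': 1.0011196797288442}
scene plate 0.75 [251. 239.] 1260 [ 0.502  -0.1223  0.0244]
scene plate 0.64 [266. 188.] 950 [0.737  0.1183 0.0504]
scene plate 0.56 [182. 204.] 1460 [0.4331 0.1388 0.0502]
scene fixture 0.75 [273. 251.] 2643 [ 0.5142 -0.2109  0.0129]
scene hole0 0.88 [267. 192.] 982 [0.7409 0.1174 0.0503]
scene hole0 0.73 [180. 204.] 1377 [0.4323 0.1409 0.0503]
scene hole0 0.61 [245. 240.] 1247 [ 0.5027 -0.1236  0.0244]
scene pin0 0.75 [271. 254.] 2480 [ 0.5168 -0.2146  0.0129]
wrist plate 0.85 [195. 285.] 10076 [0.7353 0.0992 0.0499]
wrist plate 0.74 [405.  74.] 17280 [ 0.5132 -0.1058  0.0248]
wrist plate 0.69 [455. 261.] 4176 [0.4587 0.0716 0.0499]
wrist fixture 0.8 [348. 109.] 13766 [ 0.5494 -0.0734  0.0127]
wrist plate_knob 0.8 [427.  67.] 750 [ 0.508  -0.1097  0.0533]
wrist hole0 0.77 [198. 288.] 10254 [0.7346 0.0988 0.0499]
wrist hole0 0.68 [408.  76.] 17171 [ 0.5131 -0.1061  0.0249]
wrist hole0 0.62 [451. 261.] 4257 [0.4591 0.0717 0.0498]
wrist pin0 0.69 [343. 109.] 13575 [ 0.552  -0.074   0.0127]
```

View pics/wrist0.png

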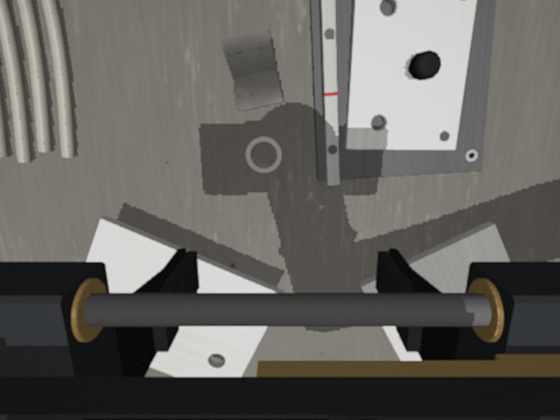

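View pics/scene0.png

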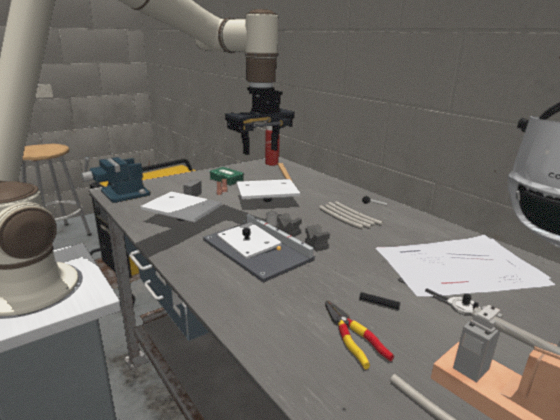

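The wrist view shows the fixture plate at top right: knob (425,65), backstop bar along column ~330 with a red mark at (331,94). Two bigger decoy plates sit higher up. The scene view agrees, with pin0 exposed at (279,247). I'll move the camera over the fixture.

Request:
drive_tool([
  [0,-24,-25,0,0,0,0],
  [0,-24,-25,0,0,0,0],
  [0,-24,-25,0,0,0,0],
  [0,-24,-25,0,0,0,0],
  [0,0,0,0,0,0,0],
])

```text
time_s: 1.02
tcp_pos: [0.5248, -0.1028, 0.242]
ee_rot: [[-0.004, -1.0, -0.002], [-1.0, 0.004, 0.0], [-0.0, 0.002, -1.0]]
wrist_force: [0.2, 0.4, -0.2]
gripper_width: 0.702
gripper_force: 0.0
```

Run:
```python
from h import *
p,w=grab("wrist"); save(p,"w1.png"); print(np.round(p["T_tool_cam"],3),sense()["tcp_pos"])
np.savez("w1.npz",w=w,f=p["frame"])
for l in ["plate","fixture","plate_knob"]:
    for m in masks_of(l,p)[:2]:
        print(l,round(m["p"],2),np.round(m["xy"]),m["region"].sum(),np.round(np.nanmedian(w[m["region"]],0),4))
z=w[...,2]
# backstop: z 0.034-0.042
for lo,hi in [(0.010,0.0145),(0.036,0.041),(0.016,0.032)]:
    k=((z>lo)&(z<hi)).astype(np.uint8); n,lab,st,_=cv2.connectedComponentsWithStats(k)
    for i in 1+np.argsort(-st[1:,4])[:2]:
        q=w[lab==i][:,:2]; r=cv2.minAreaRect((q*1000).astype(np.float32)); print(lo,st[i],r)
```

```text
[[-0.    -0.96  -0.281  0.078]
 [ 1.    -0.    -0.     0.   ]
 [-0.    -0.281  0.96  -0.143]
 [ 0.     0.     0.     1.   ]] [ 0.52704916 -0.10170196  0.24224345]
plate 0.88 [299. 171.] 15717 [ 0.5115 -0.1181  0.0248]
plate 0.79 [342. 350.] 1992 [0.4668 0.0749 0.0498]
fixture 0.72 [283.  79.] 28795 [ 0.5286 -0.204   0.0126]
plate_knob 0.83 [309. 182.] 543 [ 0.505  -0.1127  0.0535]
0.01 [  214     0   164   270 23147] ((507.5891418457031, -142.19406127929688), (150.9940185546875, 270.1045837402344), 3.526970624923706)
0.01 [194   4  34 267 526] ((600.897705078125, -136.3585968017578), (2.719882011413574, 267.8526611328125), 3.4384689331054688)
0.036 [ 195    0   46  282 3634] ((588.531494140625, -135.1832275390625), (12.782732963562012, 265.2597961425781), 3.4368770122528076)
0.036 [101  38  51  25 287] ((663.4788818359375, -224.33255004882812), (44.9930305480957, 18.499130249023438), 10.731890678405762)
0.016 [  244    90   115   158 15230] ((511.3111572265625, -114.5905532836914), (158.8057403564453, 110.05240631103516), 89.08216857910156)
0.016 [105  39  54  63 950] ((668.1542358398438, -214.8453369140625), (53.71973419189453, 43.04671096801758), 79.89688873291016)
```

View pics/w1.png

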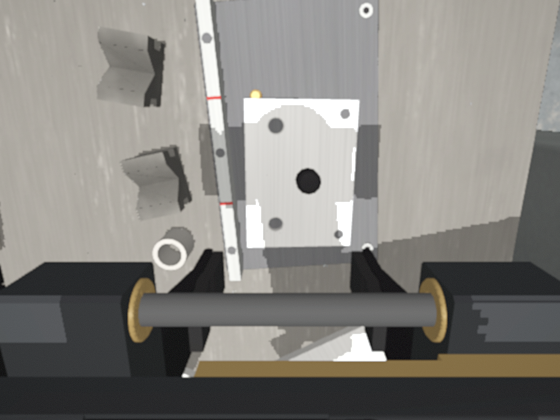

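The wrist view now shows everything needed: plate holes at (276,125) and (275,223), knob (308,181), pin0 peeking out at (256,95), and red marks at (213,98) and (226,203). Fixture origin is about (0.517, -0.142) with yaw +0.061. The plate centre is about 29 mm too far to +y and 14 mm short of the backstop. First I'll push its front edge with shut fingers.

Request:
drive_tool([
  [0,-34,-5,-10,0,0,0.06],
  [0,-34,-6,-20,0,0,0],
  [0,-34,-5,-10,0,0,0],
  [0,0,0,-40,0,0,0],
  [0,0,0,-40,0,0,0],
])

```text
time_s: 1.63
tcp_pos: [0.4281, -0.1154, 0.1228]
ee_rot: [[0.061, -0.998, 0.008], [-0.998, -0.061, 0.001], [-0.0, -0.008, -1.0]]
wrist_force: [1.6, 0.5, -0.1]
gripper_width: 0.142
gripper_force: 0.0
```

Request:
drive_tool([
  [0,0,0,-35,0,0,0],
  [0,0,0,-30,0,0,0],
  [0,0,0,-15,0,0,0],
  [0,0,0,0,0,0,0],
  [0,0,0,0,0,0,0],
])

```text
time_s: 2.05
tcp_pos: [0.4277, -0.1155, 0.041]
ee_rot: [[0.062, -0.998, -0.002], [-0.998, -0.062, -0.0], [0.0, 0.002, -1.0]]
wrist_force: [-0.3, 0.0, 0.3]
gripper_width: 0.01
gripper_force: 0.0
```

```bash
cat >> h.py <<'E'
O=np.array([.5173,-.1416]); A=0.0607
F=np.array([[np.cos(A),-np.sin(A)],[np.sin(A),np.cos(A)]])
def tof(q): return (np.asarray(q)[...,:2]-O)@F
E
python3 - <<'E'
from h import *
s=sense(); print(s["tcp_pos"],s["wrist_force"],tof(s["tcp_pos"]))
w=np.load("w1.npz")["w"]; q=tof(w); z=w[...,2]
# plate edges in fixture frame, by slices
k=(z>.0185)&(z<.032)&(q[...,0]>-.08)&(q[...,0]<.063)&(abs(q[...,1])<.13)
for y in [-.03,0,.02,.04,.07,.09]:
    m=k&(abs(q[...,1]-y)<.003); print("y",y,np.round(np.percentile(q[m][:,0],[1,99]),4), np.round(z[m].min(),4),np.round(z[m].max(),4))
for x in [-.05,-.03,0,.02,.04]:
    m=k&(abs(q[...,0]-x)<.003); print("x",x,np.round(np.percentile(q[m][:,1],[1,99]),4))
E
```

```text
[ 0.4276698  -0.11546739  0.04095391] [-0.3014924   0.00454776  0.25207726] [-0.08787986  0.0315217 ]
y -0.03 [-0.0623  0.0452] 0.0187 0.0307
y 0 [-0.06    0.0473] 0.0189 0.0305
y 0.02 [-0.0586  0.0491] 0.0187 0.0302
y 0.04 [-0.0571  0.0506] 0.0187 0.0305
y 0.07 [-0.0548  0.0533] 0.0191 0.0307
y 0.09 [-0.0528  0.054 ] 0.0191 0.0307
x -0.05 [-0.0396  0.1077]
x -0.03 [-0.0409  0.1058]
x 0 [-0.0428  0.1042]
x 0.02 [-0.0451  0.102 ]
x 0.04 [-0.049   0.1012]
```

Request:
drive_tool([
  [0,0,-8,-6.5,0,0,0],
  [0,5,0.3,0,0,0,0],
  [0,5,0.3,0,0,0,0],
  [0,2,0.1,0,0,0,0],
  [0,2,0.1,0,0,0,0],
])

```text
time_s: 2.47
tcp_pos: [0.4421, -0.1232, 0.0358]
ee_rot: [[0.06, -0.998, 0.002], [-0.998, -0.06, 0.0], [0.0, -0.002, -1.0]]
wrist_force: [0.6, -0.4, -0.6]
gripper_width: 0.01
gripper_force: 0.0
```

Request:
drive_tool([
  [0,2,0.1,0,0,0,0],
  [0,2,0.1,0,0,0,0],
  [0,1.5,0.1,0,0,0,0],
  [0,1.5,0.1,0,0,0,0],
  [0,1.5,0.1,0,0,0,0],
])

```text
time_s: 2.88
tcp_pos: [0.4478, -0.1228, 0.0347]
ee_rot: [[0.059, -0.998, -0.004], [-0.998, -0.059, -0.0], [-0.0, 0.004, -1.0]]
wrist_force: [-2.8, -0.7, 1.6]
gripper_width: 0.003
gripper_force: 1.5
```

Request:
drive_tool([
  [0,1.5,0.1,0,0,0,0],
  [0,1.5,0.1,0,0,0,0],
  [0,1.5,0.1,0,0,0,0],
  [0,1,0.1,0,0,0,0],
  [0,1,0,0,0,0,0],
])

```text
time_s: 3.3
tcp_pos: [0.4562, -0.1222, 0.0349]
ee_rot: [[0.06, -0.998, 0.0], [-0.998, -0.06, 0.0], [-0.0, -0.0, -1.0]]
wrist_force: [-2.2, -0.9, -0.1]
gripper_width: 0.006
gripper_force: 0.9
```

Request:
drive_tool([
  [0,1,0.1,0,0,0,0],
  [0,0.5,0,0,0,0,0],
  [0,0.5,0.1,0,0,0,0],
  [0,0,0,0,0,0,0],
])

```text
time_s: 3.63
tcp_pos: [0.4581, -0.122, 0.035]
ee_rot: [[0.06, -0.998, 0.0], [-0.998, -0.06, 0.0], [0.0, -0.0, -1.0]]
wrist_force: [-1.3, -0.2, -1.1]
gripper_width: 0.006
gripper_force: 0.7
```

Request:
drive_tool([
  [0,0.7,0,0,0,0,0],
  [0,0.7,0.1,0,0,0,0],
  [0,0.6,0,0,0,0,0],
  [0,0,0,0,0,0,0],
])

```text
time_s: 3.97
tcp_pos: [0.4602, -0.122, 0.0351]
ee_rot: [[0.06, -0.998, 0.0], [-0.998, -0.06, -0.0], [0.0, -0.0, -1.0]]
wrist_force: [-1.6, -0.4, -0.8]
gripper_width: 0.007
gripper_force: 0.8
```

Run:
```python
from h import *
s=sense(); print(s["tcp_pos"],s["wrist_force"],tof(s["tcp_pos"]))
for n in ["wrist","side"]:
    p,w=grab(n); save(p,n+"2.png"); q=tof(w); z=w[...,2]
    k=(z>.0185)&(z<.032)&(q[...,0]>-.08)&(q[...,0]<.066)&(abs(q[...,1])<.13)
    print(n,k.sum())
    for y in [-.03,0,.02,.04,.07,.09]:
        m=k&(abs(q[...,1]-y)<.003)
        if m.sum()>5: print("y",y,np.round(np.percentile(q[m][:,0],[1,99]),4))
```

```text
[ 0.46015802 -0.12197404  0.03506912] [-1.60305153 -0.43054352 -0.78891386] [-0.05584618  0.0230562 ]
wrist 40532
y -0.03 [-0.0464  0.0615]
y 0 [-0.0458  0.0654]
y 0.02 [-0.0555  0.0656]
y 0.07 [0.0586 0.0659]
side 926
y -0.03 [-0.0283  0.0582]
y 0 [-0.0356  0.0616]
y 0.02 [-0.077   0.0564]
y 0.04 [-0.0587  0.0624]
y 0.07 [-0.0616  0.056 ]
y 0.09 [-0.0388  0.0588]
```

View pics/side2.png

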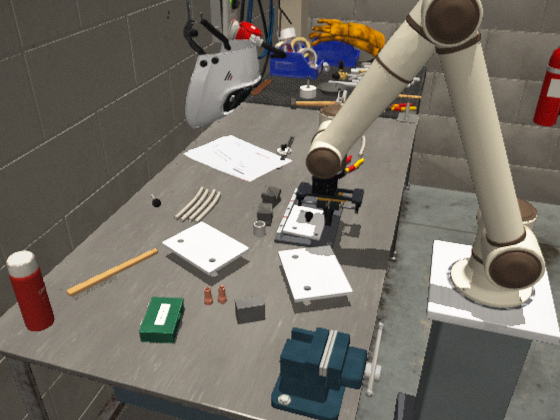

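The side view shows the hand at the front edge, with the plate up against the backstop on its left side (around (300,225)). Measured from the cloud, the right side is still about 3 mm short, so I'll push a little more.

Request:
drive_tool([
  [0,0.7,0,0,0,0,0],
  [0,0.7,0.1,0,0,0,0],
  [0,0.6,0,0,0,0,0],
  [0,0.5,0,0,0,0,0],
  [0,0,0,0,0,0,0],
])

```text
time_s: 4.48
tcp_pos: [0.4614, -0.1221, 0.0348]
ee_rot: [[0.06, -0.998, -0.002], [-0.998, -0.06, -0.0], [0.0, 0.002, -1.0]]
wrist_force: [-3.9, -2.2, 0.6]
gripper_width: 0.004
gripper_force: 2.2
```

Request:
drive_tool([
  [0,0.5,0,0,0,0,0],
  [0,0.5,0,0,0,0,0],
  [0,0,0,0,0,0,0],
])

```text
time_s: 4.73
tcp_pos: [0.4617, -0.1222, 0.0348]
ee_rot: [[0.059, -0.998, -0.004], [-0.998, -0.059, -0.0], [-0.0, 0.004, -1.0]]
wrist_force: [-5.5, -1.8, 1.8]
gripper_width: -0.001
gripper_force: 2.9
```

```bash
cat >> h.py <<'E'
def edges(n="wrist",f=None):
    s=sense(); print(s["time_s"],s["tcp_pos"],s["wrist_force"],tof(s["tcp_pos"]))
    p,w=grab(n); q=tof(w); z=w[...,2]
    if f: save(p,f)
    k=(z>.0175)&(z<.032)&(q[...,0]>-.08)&(q[...,0]<.066)&(abs(q[...,1])<.13)
    for y in [-.06,-.04,-.02,0,.02,.04,.06,.08,.09]:
        m=k&(abs(q[...,1]-y)<.003)
        if m.sum()>5: print("y",y,np.round(np.percentile(q[m][:,0],[1,99]),4),"z front/rear",np.round([np.median(z[m&(abs(q[...,0]-x)<.01)]) for x in (-.03,.045)],4))
    for x in [-.04,-.02,0,.02,.04,.05]:
        m=k&(abs(q[...,0]-x)<.003)
        if m.sum()>5: print("x",x,np.round(np.percentile(q[m][:,1],[1,99]),4))
E
python3 -c "
from h import *
edges()"
```

```text
4.7333 [ 0.46174106 -0.12215859  0.03481551] [-5.5405805  -1.82548267  1.76922737] [-0.05427725  0.02277596]
y -0.06 [0.0642 0.0657] z front/rear [nan nan]
y -0.04 [-0.0443  0.0651] z front/rear [0.0216 0.0283]
y -0.02 [-0.0443  0.065 ] z front/rear [0.0217 0.0285]
y 0 [-0.0444  0.0652] z front/rear [0.0217 0.0284]
y 0.02 [-0.054   0.0655] z front/rear [   nan 0.0285]
y 0.06 [0.0246 0.0655] z front/rear [   nan 0.0284]
x -0.04 [-0.0404  0.0149]
x -0.02 [-0.0406  0.014 ]
x 0 [-0.0407  0.013 ]
x 0.02 [-0.0408  0.0637]
x 0.04 [-0.0504  0.0634]
x 0.05 [-0.0409  0.063 ]
  return _methods._mean(a, axis=axis, dtype=dtype,
  ret = ret.dtype.type(ret / rcount)
```

Request:
drive_tool([
  [0,-15,-1,0,0,0,0],
  [0,0,0,35,0,0,0],
  [0,0,0,35,0,0,0],
  [50,10,29,5,0,0,0],
  [50,20,29,0,0,0,0],
])

```text
time_s: 5.2
tcp_pos: [0.4812, -0.0644, 0.114]
ee_rot: [[0.058, -0.998, 0.011], [-0.998, -0.058, 0.002], [-0.001, -0.011, -1.0]]
wrist_force: [-0.3, 0.0, -0.0]
gripper_width: 0.086
gripper_force: 0.0
```

Request:
drive_tool([
  [50,20,29,0,0,0,0],
  [50,19,29,0,0,0,0],
  [50,0,0,0,0,0,0],
  [50,0,0,0,0,0,0],
])

```text
time_s: 5.53
tcp_pos: [0.5203, -0.0046, 0.1107]
ee_rot: [[0.063, -0.998, 0.005], [-0.998, -0.063, 0.001], [-0.001, -0.005, -1.0]]
wrist_force: [-0.5, -0.3, -0.3]
gripper_width: 0.374
gripper_force: 0.0
```

```bash
python3 -W ignore -c "
from h import *
edges(f='w3.png');print(sense()['gripper_width'])"
```

```text
5.5333 [ 0.52027374 -0.00462996  0.11072694] [-0.53257257 -0.260179   -0.29472917] [0.01127724 0.13653739]
y 0 [-0.0447  0.0473] z front/rear [0.0215 0.0279]
y 0.02 [-0.0442  0.065 ] z front/rear [0.0215 0.0284]
y 0.04 [-0.0441  0.0651] z front/rear [0.0215 0.0284]
y 0.06 [-0.044  0.065] z front/rear [0.0216 0.0284]
y 0.08 [-0.0439  0.065 ] z front/rear [0.0216 0.0287]
y 0.09 [-0.0439  0.0648] z front/rear [0.0218 0.0286]
x -0.04 [0.0016 0.1078]
x -0.02 [0.0021 0.1084]
x 0 [0.0023 0.1082]
x 0.02 [0.0031 0.1082]
x 0.04 [0.0035 0.1079]
x 0.05 [0.0038 0.1078]
0.42126245209306584
```

View pics/w3.png

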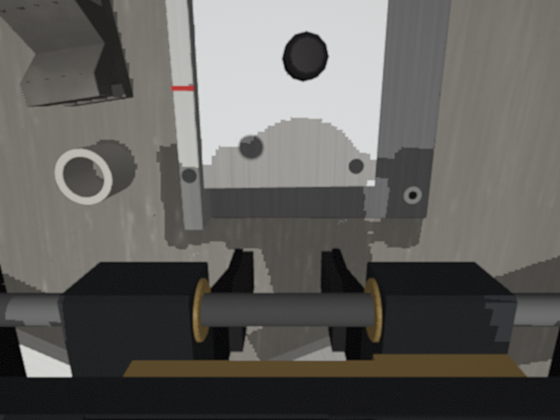

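The plate is flush with the backstop (rear edge along column ~203), with its left edge at row ~187, y_f = 108 mm, so it needs about 33 mm towards -y. I'll lower the hand beside it and push with both tips.

Request:
drive_tool([
  [50,0,0,-35,0,0,0],
  [50,0,0,-30,0,0,0],
  [50,0,0,-10,0,0,0],
  [50,0.3,-6,0,0,0,0],
  [50,0.3,-5,0,0,0,0],
])

```text
time_s: 6.0
tcp_pos: [0.5185, -0.0186, 0.0355]
ee_rot: [[0.06, -0.998, 0.001], [-0.998, -0.06, -0.0], [0.0, -0.001, -1.0]]
wrist_force: [1.1, -0.3, -0.7]
gripper_width: 0.5
gripper_force: 0.0
```

Request:
drive_tool([
  [50,0.2,-3,0,0,0,0],
  [50,0.1,-2,0,0,0,0],
  [50,0.1,-2,0,0,0,0],
  [50,0.1,-2,0,0,0,0],
  [50,0.1,-2,0,0,0,0],
])

```text
time_s: 6.42
tcp_pos: [0.5193, -0.0288, 0.0358]
ee_rot: [[0.06, -0.998, 0.002], [-0.998, -0.06, 0.001], [-0.0, -0.002, -1.0]]
wrist_force: [-1.0, 3.2, 1.5]
gripper_width: 0.501
gripper_force: 1.4
```

Request:
drive_tool([
  [50,0.1,-1.5,0,0,0,0],
  [50,0.1,-1.5,0,0,0,0],
  [50,0.1,-1.5,0,0,0,0],
  [50,0.1,-1.5,0,0,0,0],
  [50,0.1,-1.5,0,0,0,0],
])

```text
time_s: 6.83
tcp_pos: [0.5194, -0.0364, 0.0351]
ee_rot: [[0.06, -0.998, 0.0], [-0.998, -0.06, 0.0], [-0.0, -0.0, -1.0]]
wrist_force: [-0.7, 2.2, 2.6]
gripper_width: 0.5
gripper_force: 1.5
```

Request:
drive_tool([
  [50,0.1,-1.5,0,0,0,0],
  [50,0.1,-1.5,0,0,0,0],
  [50,0.1,-1.5,0,0,0,0],
  [50,0.1,-1.5,0,0,0,0],
  [50,0,0,0,0,0,0],
])

```text
time_s: 7.25
tcp_pos: [0.5195, -0.0428, 0.0349]
ee_rot: [[0.06, -0.998, -0.0], [-0.998, -0.06, -0.0], [0.0, 0.0, -1.0]]
wrist_force: [0.8, 0.8, 1.0]
gripper_width: 0.501
gripper_force: 0.7
```

```bash
python3 -W ignore -c "
from h import *
edges(f='w4.png')"
```

```text
7.25 [ 0.51947857 -0.04278639  0.03493989] [0.83162447 0.78340832 0.96670372] [0.00816886 0.09849947]
y -0.02 [-0.046   0.0362] z front/rear [0.0217 0.0263]
y 0 [-0.0452  0.0652] z front/rear [0.0217 0.0284]
y 0.02 [-0.0453  0.0651] z front/rear [0.0217 0.0284]
y 0.04 [-0.0449  0.0651] z front/rear [0.0217 0.0284]
y 0.06 [-0.045   0.0651] z front/rear [0.0217 0.0287]
y 0.08 [-0.045   0.0651] z front/rear [0.0217 0.0285]
y 0.09 [-0.0258  0.0651] z front/rear [0.0268    nan]
x -0.04 [-0.0176  0.0854]
x -0.02 [-0.0172  0.0875]
x 0 [-0.0172  0.0858]
x 0.02 [-0.0165  0.0851]
x 0.04 [-0.016   0.0857]
x 0.05 [-0.0158  0.0853]
```

Request:
drive_tool([
  [50,0.1,-1.5,0,0,0,0],
  [50,0.1,-1.5,0,0,0,0],
  [50,0.1,-1.5,0,0,0,0],
  [50,0.1,-1.5,0,0,0,0],
  [50,0.1,-1,0,0,0,0],
])

```text
time_s: 7.72
tcp_pos: [0.5198, -0.0497, 0.0349]
ee_rot: [[0.06, -0.998, -0.001], [-0.998, -0.06, -0.0], [0.0, 0.001, -1.0]]
wrist_force: [0.1, 0.7, -0.7]
gripper_width: 0.497
gripper_force: 0.9
```

Request:
drive_tool([
  [50,0.1,-1,0,0,0,0],
  [50,0,-1,0,0,0,0],
  [50,0.1,-1,0,0,0,0],
  [50,0,-0.5,0,0,0,0],
  [50,0,0,0,0,0,0],
])

```text
time_s: 8.13
tcp_pos: [0.5203, -0.0532, 0.0351]
ee_rot: [[0.06, -0.998, -0.0], [-0.998, -0.06, -0.0], [0.0, 0.0, -1.0]]
wrist_force: [-0.4, -0.7, 0.5]
gripper_width: 0.5
gripper_force: 0.0
```

```bash
python3 -W ignore -c "
from h import *
edges(f='w5.png')"
```

```text
8.1333 [ 0.5202854  -0.05315064  0.03506765] [-0.41145469 -0.72917472  0.46817395] [0.00834548 0.08810536]
y -0.02 [-0.045   0.0653] z front/rear [0.0203 0.0203]
y 0 [-0.0451  0.0653] z front/rear [0.0203 0.0203]
y 0.02 [-0.0445  0.0653] z front/rear [0.0203 0.0203]
y 0.04 [-0.0444  0.0652] z front/rear [0.0204 0.0203]
y 0.06 [-0.0439  0.0652] z front/rear [0.0206 0.0203]
y 0.08 [-0.0181  0.0653] z front/rear [   nan 0.0287]
y 0.09 [-0.0134  0.0303] z front/rear [nan nan]
x -0.04 [-0.0283  0.0747]
x -0.02 [-0.0282  0.0772]
x 0 [-0.0286  0.0745]
x 0.02 [-0.0284  0.0743]
x 0.04 [-0.0283  0.0762]
x 0.05 [-0.0284  0.0736]
```

The plate has dropped: its top reads 20.3 mm everywhere, so it is flat. I'll back off sideways, rise and verify.

Request:
drive_tool([
  [50,-1,15,0,0,0,0],
  [50,-1,15,0,0,0,0],
  [50,0,0,40,0,0,0],
  [50,0,0,40,0,0,0],
  [50,0,0,40,0,0,0],
])

```text
time_s: 8.6
tcp_pos: [0.5177, -0.0228, 0.156]
ee_rot: [[0.061, -0.998, -0.002], [-0.998, -0.061, -0.001], [0.001, 0.002, -1.0]]
wrist_force: [1.1, 1.2, 0.3]
gripper_width: 0.505
gripper_force: 0.0
```

Request:
drive_tool([
  [50,0,-10,40,0,0,0],
  [50,0,-15,40,0,0,0],
  [50,0,0,0,0,0,0],
  [50,0,0,0,0,0,0],
])

```text
time_s: 8.93
tcp_pos: [0.5193, -0.0477, 0.2368]
ee_rot: [[0.059, -0.998, 0.006], [-0.998, -0.059, 0.001], [-0.001, -0.006, -1.0]]
wrist_force: [-0.1, -0.3, -0.5]
gripper_width: 0.501
gripper_force: 0.0
```

```bash
python3 -W ignore -c "
from h import *
edges(f='w6.png')"
```

```text
8.9333 [ 0.51933692 -0.04772602  0.23682585] [-0.0618824  -0.30127426 -0.4662281 ] [0.00772782 0.09357753]
y -0.06 [-0.0451  0.0653] z front/rear [0.0206 0.0202]
y -0.04 [-0.045   0.0653] z front/rear [0.0203 0.0204]
y -0.02 [-0.045   0.0654] z front/rear [0.0204 0.0204]
y 0 [-0.0448  0.0654] z front/rear [0.0204 0.0206]
y 0.02 [-0.0438  0.0653] z front/rear [0.0204 0.0202]
y 0.04 [-0.0435  0.0654] z front/rear [0.0204 0.0204]
y 0.06 [-0.0434  0.0653] z front/rear [0.0207 0.0204]
y 0.08 [0.0651 0.0655] z front/rear [nan nan]
y 0.09 [0.065  0.0654] z front/rear [nan nan]
x -0.04 [-0.072   0.0751]
x -0.02 [-0.072   0.0753]
x 0 [-0.0725  0.0742]
x 0.02 [-0.0723  0.0741]
x 0.04 [-0.072   0.0742]
x 0.05 [-0.0723  0.074 ]
```

View pics/w6.png

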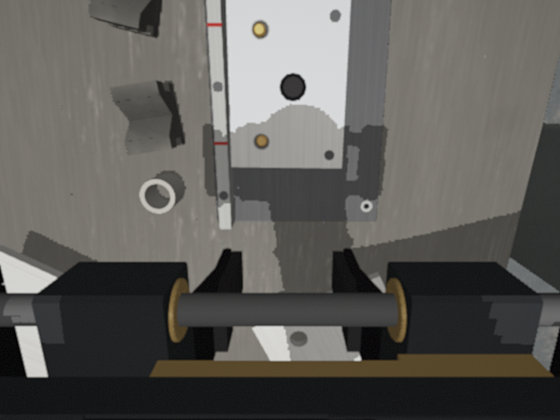

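Both brass pins show through the plate's holes at (260,29) and (262,141). The plate lies flat at 20.4 mm top height, in line with the red marks, and the hand is clear, so I'm handing in.

```bash
python3 -c "
from station import *
print(finish_job())"
```

```text
the job is handed in; nothing more can be done
None
```

The plate is seated flat on the fixture with both holes over their pins and the hand clear; the job was handed in at about 9 s, and the hand-in call returned no verdict.

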